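# Make up a compression fitting: finger-tight plus a quarter turn

## Task

Two brass tube fittings stand bolted to the bench, each with a ratchet ring wrench already sitting on its nut: one has a copper tube stub rising out of its nut, the other is closed by a domed cap. On the fitting with the tube, first turn the knurled nut clockwise with the fingers until it is finger-tight (without dragging the wrench along), then let go of it and swing that fitting's wrench handle clockwise by a quarter turn, no more, and let go. Leave the capped fitting alone.

Things in the scene. Friction and masses are not known exactly. Their poses are not given: they have to be found in the camera images.
- nut_grip (a point): Grip point on the nut of the fitting with the tube: on its vertical axis, 92 mm above the bench, 25 mm above the wrench's ring (52 mm across). The nut is an upright knurled brass cylinder 28 mm across, from 69 to 107 mm above the bench. A 12 mm copper tube stub rises from it to 131 mm and turns with it. The fitting stands on a 110 mm square plate 12 mm thick.
- nut (a joint): Turning of that nut relative to the wrench, rad; grows clockwise seen from above (tightening). Starts between 0 and 0.35; turns easily (0.05 N m; the ratchet lets it) up to 1.3, where it is finger-tight. Beyond that it would drag the wrench along, which takes 1.8 N m, so a light grip (20 to 30 N) slips on it.
- wrench_grip (a point): Grip point on that fitting's wrench handle: 140 mm from the nut's axis, half-way up, 61 mm above the bench. The handle is a flat steel bar 18 mm wide, 12 mm thick, pointing level and straight out from the axis, free below, its round end 195 mm out. It starts pointing back towards the robot and to the robot's right; tightening swings it past the robot's side to the left.
- wrench (a joint): Swing of that wrench about the nut's vertical axis, rad; grows clockwise seen from above (tightening) and carries the nut with it. It starts at 0; a quarter turn is 1.57; nothing stops it there (its range ends at 2.4). It is stiff, 1.8 N m, about 13 N at the grip point, and stays where it is left.
- capped: The other fitting, to be left alone: the same 110 mm square plate (origin at the centre of its underside), wrench and nut, but with a domed brass cap (top at 117 mm) and no tube. Its wrench handle points away from the robot. The two fittings may change places; their axes are 0.30 m or more apart.

How it is judged:
By the outcome, as a careful person would: the job done as asked, in the order asked, and still so for the second after the job is handed in, with the robot touching nothing.
It also fails if it takes over 51 s, if anything falls off the work surface, if the arm or the gripper's body presses on something with over 40 N, if the wrist force passes 120 N, or if a joint passes its speed limit or range.

## Robot

A 6-joint arm with a two-finger parallel gripper is mounted at the origin on the work surface. World frame = base frame: x ahead of the robot, y to its left, z up, the work surface at z = 0. Lengths are in mm, angles in rad, forces in N, time in s.
With the tool pointing down it reaches from about 275 to 1000 mm from the base axis. Payload 8.4 kg.
Tool frame: the origin (TCP) lies midway between the tips of the shut fingers; the grasp point (between the pads) lies r.grip_point_offset behind it (r.grip_point_offset is the distance from the TCP to the grasp point, in mm); z points along the fingers, y is the direction in which the jaws open and shut (so a half turn about z gives the same grasp; the last joint's range is limited). The gripper opens to 85 mm and grips with 20 to 120 N. Pads are 22 mm wide; open, the fingers measure 114 mm over their backs; the gripper's body (76 mm by 85 mm) begins 54 mm behind the grasp point. The pads swing forward as they close: fully open they stand 13 mm farther back than shut.
Start: joints at [-1.338, 0.353, 1.633, -0, 1.155, -0.002], TCP at [145.404, -607.853, 231.281] pointing down, gripper open.
Joint ranges: [-2.63, 2.63], [-0.92, 2.1], [0.06, 2.66], [-1.3, 4.44], [0, 2.69], [-3.02, 3.02]. Speed limits (rad/s): [2.22, 2.22, 2.79, 3.14, 3.14, 3.14].

## Interface

Orientations are given as [roll, pitch, yaw] about the fixed x, y, z axes, in that order (R = Rz(yaw) Ry(pitch) Rx(roll)).
In Python, from rig import r gives the robot as it stands.
- The arm moves only by the tool move_arm, never from a script. Its argument "targets" is one flat list of numbers, 5 for each row, row after row: the gripper's target within -1 to 1 (fully open at 1, half-way at 0, shut at -1), then the shift along the tool's x, y, z in cm, then the turn about the tool's z in degrees. In form: [gripper, tx, ty, tz, turn, gripper, tx, ty, tz, turn, ...]. A call has 1 to 10 rows; each row is the pose to reach, as a shift and turn from the pose commanded when the call began, along the tool's axes at that moment; what a row does not reach only later rows make up. A row lasts 1/10 s, in which the tool goes at most 50 mm and 8.59 degrees, less where a joint would pass 70% of its speed; a pose out of reach is approached as far as the arm can. A call with a gripper value outside its range is refused whole. The fingers move at their own pace and stop on an object; "squeeze" is the grip in N (left out, the last holds). Time passes only in rows, so rows that repeat a pose let the fingers close. It gives the time, the measured TCP pose, the force and the opening at its end, in the units of the state.
- r.sense(): the state, without advancing time (a new reading comes with each control period).
- r.grab_frame(name): name is "scene" or "top" or "wrist"; returns a dict with "img" (480x640x3 uint8, blue, green, red), "K" (3x3 intrinsics, pixels), "world_to_cam" (4x4, takes a point from world to camera coordinates). Camera axes: x right, y down, z forward; pixel columns grow to the right and rows downward; lengths in mm; the calibration is good to about 2 mm. A picture is of the moment at which its call begins. There is no depth.
- r.sign_off(): hands the job in, once; it reports no verdict.
Trained networks look in a picture, given as the dict that the camera call returned (one of the last four; its "shot" number tells which), for a name from the list of things; names that differ only in an ending like _2 or _b are one class to them, and where a whole thing is asked for, a point or a joint stands for the part that bears it (a point fixed in the world has none). Each returns a list of dicts, best first, with "conf" (0 to 1); they miss things now and then, are a little off and sometimes report something else, mostly with a low value. They report only what shows in the picture. A call takes as long as a camera call.
- r.outline_of(picture, thing): "region" (480x640 bool, what is visible of it).
- r.mark_of(picture, thing): "position" ([x, y, z] in mm, in world coordinates, good to about 4 mm: a listed point, or the origin of a listed thing).
The state is a dict: "clock": time; "qpos": joint angles; "qvel": joint speeds; "joint_efforts": joint torques, N m; "eef_pos": TCP position; "tcp_rot": TCP orientation; "contact_force": force on the tool from outside, world axes, zero at the start; "wrist_torque": the same for the moment, N m; "opening": opening from 0.0 (shut) to 1.0 (fully open).
Only numpy, scipy, OpenCV 4.12 (cv2) and the standard library are available. Lean on these libraries where they do the work, as an engineer would, in place of code of your own. Each camera call takes 0.05 s, during which the arm holds its last target.

## Working session

There is one attempt and no reset: what is moved stays moved. The work goes in short steps, Python scripts to look and compute and a tool call to move; the robot and the scene stay as the last step left them, time stands still between calls to the robot, and variables do not carry over. Pictures are saved under pics/ and viewed, and the job is handed in when it is done.

Besides the shell and the picture viewer there is one more tool, called after "Request:" as name(argument=value, ...), one argument or row to a line, values as JSON. move_arm: Moves the arm, as the interface text tells. Its arguments: {"type":"object","properties":{"targets":{"type":"array","items":{"type":"number"}},"squeeze":{"type":"number"}},"required":["targets"]}

```bash
mkdir -p pics; ls; python3 - <<'E'
from rig import r
import cv2
print(r.grip_point_offset); print(r.sense())
for n in ["scene","top"]:
    f=r.grab_frame(n); cv2.imwrite(f"pics/a_{n}.png",f["img"])
    for t in ["nut_grip","wrench_grip","capped"]:
        print(n,t,[(round(d["conf"],2),d["position"]) for d in r.mark_of(f,t)][:3])
print(f["K"],f["world_to_cam"])
E
```

```text
pics
18.700000000000003
{'clock': 0.0, 'qpos': array([-1.33837186e+00,  3.53658056e-01,  1.63409827e+00, -1.37787450e-05,
        1.15518141e+00, -2.37763019e-03]), 'qvel': array([-0.00041697,  0.00100803, -0.00093015, -0.00140872, -0.000787  ,
       -0.00362262]), 'joint_efforts': array([-2.93509016e-03, -6.05257201e+01, -3.42064941e+01, -1.60723744e-04,
        9.47237480e-03,  1.43500461e-05]), 'eef_pos': array([ 145.31253571, -607.41101   ,  230.57082869]), 'tcp_rot': array([-3.14024755e+00,  9.40010444e-06,  2.34807678e-01]), 'contact_force': array([-0.2616406 ,  0.18834628, -0.19590901]), 'wrist_torque': array([-8.71241335e-05,  5.19280496e-02,  1.41399312e-02]), 'opening': 0.9983252624953115}
scene nut_grip [(0.92, [572.9, 214.0, 88.0])]
scene wrench_grip [(0.7, [486.1, 103.8, 59.8])]
scene capped [(0.95, [592.5, -156.8, 2.2])]
top nut_grip [(0.72, [578.7, 207.8, 88.4])]
top wrench_grip [(0.66, [488.7, 104.8, 58.7])]
top capped [(0.7, [587.0, -153.2, 4.4])]
[[477.67031456   0.         309.15475567]
 [  0.         477.67031456 245.38094051]
 [  0.           0.           1.        ]] [[ 2.88050926e-04 -9.99884236e-01  1.52129001e-02 -7.80597329e+01]
 [-9.87854557e-01 -2.64831705e-03 -1.55358810e-01  5.60527961e+02]
 [ 1.55381114e-01 -1.49833814e-02 -9.87740962e-01  8.97885604e+02]
 [ 0.00000000e+00  0.00000000e+00  0.00000000e+00  1.00000000e+00]]
```

View pics/a_top.png

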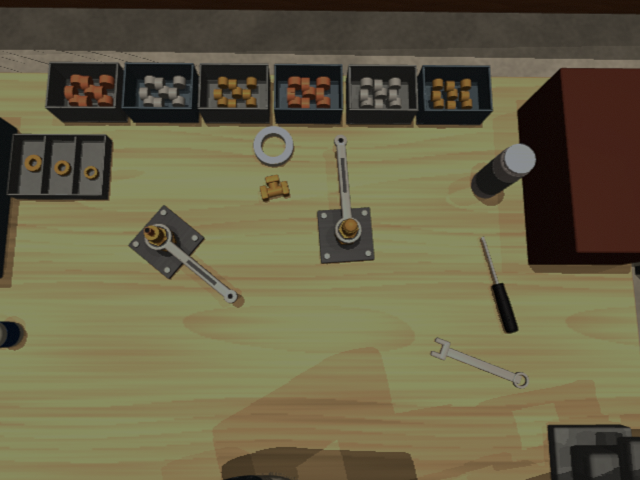

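View pics/a_scene.png

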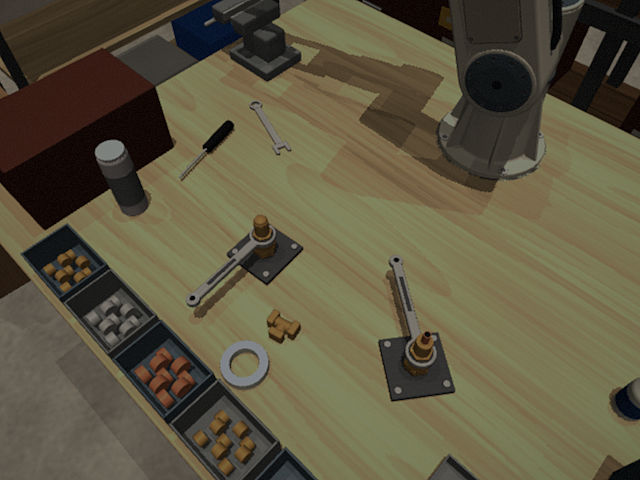

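```bash
cat > h.py <<'E'
from rig import r
import numpy as np
def rel(x,y,z,psi):
    s=r.sense(); p=s["eef_pos"]; a=s["tcp_rot"]; c=a[2]
    d=np.array([x,y,z])-p
    X=np.array([np.cos(c),np.sin(c)]);Y=np.array([np.sin(c),-np.cos(c)])
    t=np.degrees(c)-psi; 
    print("pos",p.round(1),"rot",np.degrees(a).round(2),"q",s["qpos"].round(2),"F",s["contact_force"].round(1),"op",round(s["opening"],3),"t",s["clock"])
    print("shift cm",round(d[:2]@X/10,2),round(d[:2]@Y/10,2),round(-d[2]/10,2),"turn",round((t+180)%360-180,1))
E
cat > m.py <<'E'
import sys
from h import rel
rel(*map(float,sys.argv[1:]))
E
python3 m.py 576 211 220 155
```

```text
pos [ 145.4 -607.8  231.2] rot [-179.99    0.     13.45] q [-1.34  0.35  1.63 -0.    1.16 -0.  ] F [-1.3  0.2 -0.5] op 1.0 t 0.4
shift cm 60.93 -69.61 1.12 turn -141.5
```

Request:
move_arm(
  targets=[1, 61, -69.6, 1, -80, 1, 61, -69.6, 1, -80, 1, 61, -69.6, 1, -80, 1, 61, -69.6, 1, -80, 1, 61, -69.6, 1, -80, 1, 61, -69.6, 1, -80, 1, 61, -69.6, 1, -80, 1, 61, -69.6, 1, -80, 1, 61, -69.6, 1, -80, 1, 61, -69.6, 1, -80],
  squeeze=25,
)

```text
clock: 1.4
eef_pos: [379.1, -163.7, 226.3]
tcp_rot: [3.141, 0.001, 1.636]
contact_force: [1.1, -0.7, 0.1]
opening: 1.003
```

```bash
python3 m.py 576 211 220 155
```

```text
pos [ 379.1 -163.7  226.3] rot [1.7994e+02 4.0000e-02 9.3750e+01] q [-0.41  0.02  2.06 -0.    1.06 -0.48] F [ 1.1 -0.7  0.1] op 1.003 t 1.4
shift cm 36.1 22.1 0.63 turn -61.2
```

Request:
move_arm(
  targets=[1, 36.1, 22.1, 0.6, -61, 1, 36.1, 22.1, 0.6, -61, 1, 36.1, 22.1, 0.6, -61, 1, 36.1, 22.1, 0.6, -61, 1, 36.1, 22.1, 0.6, -61, 1, 36.1, 22.1, 0.6, -61, 1, 36.1, 22.1, 0.6, -61, 1, 36.1, 22.1, 0.6, -61, 1, 36.1, 22.1, 0.6, -61, 1, 36.1, 22.1, 0.6, -61],
)

```text
clock: 2.4
eef_pos: [578.4, 211.1, 219.5]
tcp_rot: [3.141, 0.0, 2.698]
contact_force: [0.6, -0.9, -0.3]
opening: 1.0
```

```bash
python3 m.py 576 211 220 155;python3 - <<'E'
from rig import r
import cv2
f=r.grab_frame("wrist"); cv2.imwrite("pics/b_w.png",f["img"])
for t in ["nut_grip","wrench_grip"]:
    print(t,[(round(d["conf"],2),d["position"]) for d in r.mark_of(f,t)][:3])
import pickle; pickle.dump(f,open("b.pkl","wb"))
E
```

```text
pos [578.4 211.1 219.5] rot [1.7994e+02 1.0000e-02 1.5461e+02] q [ 0.35  0.35  1.67  0.    1.12 -0.78] F [ 0.6 -0.9 -0.3] op 1.0 t 2.4
shift cm 0.21 -0.11 -0.05 turn -0.4
nut_grip [(0.78, [571.9, 214.4, 90.2])]
wrench_grip [(0.56, [488.5, 105.0, 59.3])]
```

View pics/b_w.png

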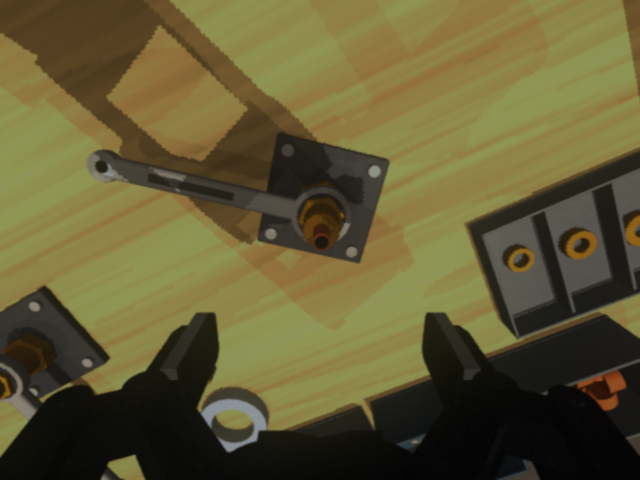

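```bash
python3 - <<'E'
from rig import r
import cv2,pickle,numpy as np
f=pickle.load(open("b.pkl","rb"))
K=f["K"];T=f["world_to_cam"]
def px(u,v,z):
    d=T[:3,:3].T@np.linalg.inv(K)@[u,v,1]; c=-T[:3,:3].T@T[:3,3]
    return (c+d*(z-c[2])/d[2]).round(1)
print("tube",px(320.5,243,131))
print("plate",np.mean([px(*p,13) for p in [(287,150),(374,171),(352,252),(270,233)]],0))
print("end",px(102,166,67))
a=f["img"][150:280,220:400]; 
t=cv2.imread("pics/a_top.png")[200:270,110:210];s=cv2.imread("pics/a_scene.png")[315:405,370:460]
cv2.imwrite("pics/z.png",np.hstack([cv2.resize(i,(266,400),interpolation=3) if 0 else cv2.resize(i,None,fx=k,fy=k,interpolation=cv2.INTER_CUBIC)[:260,:270] for i,k in ((a[40:127,50:140],3),(t,3.0*0+2.9*1.28/1*0+2.7),(s,2.9))] if 0 else [cv2.resize(i,(400,300),interpolation=cv2.INTER_CUBIC) for i in (a[40:115,50:150],t[5:65,10:90])]))
E
```

```text
tube [577.  212.2 131. ]
plate [577.3   212.575  13.   ]
end [462.8  71.7  67. ]
```

View pics/z.png

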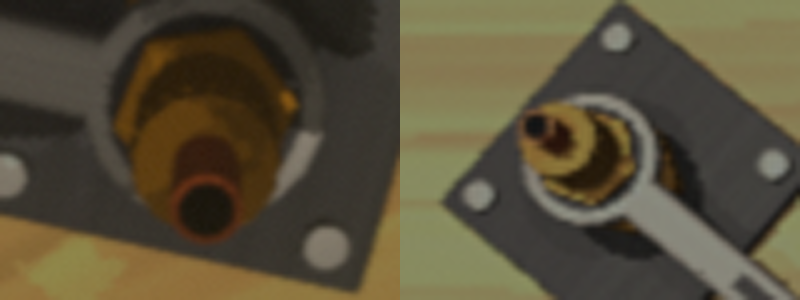

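```bash
python3 m.py 577 212.5 74 155
```

```text
pos [576.6 207.5 219.6] rot [-1.7994e+02 -3.0000e-02  1.5446e+02] q [ 0.34  0.35  1.67 -0.    1.13 -0.78] F [ 0.4 -0.2  0.1] op 1.002 t 2.55
shift cm 0.18 0.47 14.56 turn -0.5
```

Request:
move_arm(
  targets=[1, 0, 0.3, 2, 0, 1, 0, 0.3, 3, 0, 1, 0, 0.3, 3, 0, 1, 0, 0.3, 3, 0, 1, 0, 0.3, 3, 0],
)

```text
clock: 3.05
eef_pos: [578.9, 210.6, 190.7]
tcp_rot: [3.141, 0.001, 2.695]
contact_force: [-0.4, -0.3, 0.8]
opening: 1.0
```

```bash
python3 m.py 577 212.5 74 155; python3 - <<'E'
from rig import r
import cv2
f=r.grab_frame("wrist"); cv2.imwrite("pics/c_w.png",f["img"])
import pickle; pickle.dump(f,open("c.pkl","wb"))
E
python3 m.py 577 212.5 74 155
```

```text
pos [578.9 210.6 190.7] rot [1.7996e+02 4.0000e-02 1.5443e+02] q [ 0.35  0.38  1.69 -0.    1.07 -0.78] F [-0.4 -0.3  0.8] op 1.0 t 3.05
shift cm 0.26 0.09 11.67 turn -0.6
pos [578.9 210.7 190.7] rot [1.7995e+02 4.0000e-02 1.5443e+02] q [ 0.35  0.38  1.69  0.    1.07 -0.78] F [0.3 0.3 0.3] op 0.999 t 3.1
shift cm 0.25 0.08 11.67 turn -0.6
```

View pics/c_w.png

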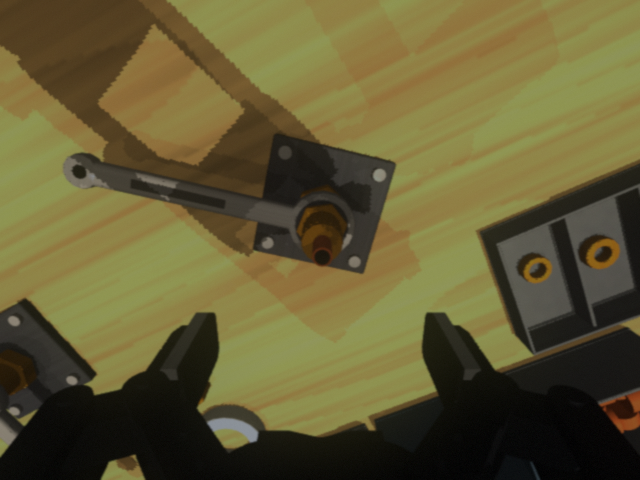

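```bash
python3 - <<'E'
import pickle,numpy as np
f=pickle.load(open("c.pkl","rb"))
K=f["K"];T=f["world_to_cam"]
def px(u,v,z):
    d=T[:3,:3].T@np.linalg.inv(K)@[u,v,1]; c=-T[:3,:3].T@T[:3,3]
    return (c+d*(z-c[2])/d[2]).round(1)
t=px(322.5,256.5,131);p=np.mean([px(*p,13) for p in [(285.5,153),(379,175),(355,262),(267,243)]],0);e=px(79,171.5,67)
print(t,p,e)
d=e-(t+p)/2; print(np.degrees(np.arctan2(d[1],d[0])),np.hypot(*d[:2]))
E
```

```text
[576.5 213.3 131. ] [577.95  212.675  13.   ] [462.8  70.9  67. ]
-128.84496694878123 182.43338039199406
```

Request:
move_arm(
  targets=[1, 0.26, 0.12, 1, 0, 1, 0.26, 0.12, 3, 0, 1, 0.26, 0.12, 5, 0, 1, 0.26, 0.12, 7, 0, 1, 0.26, 0.12, 9, 0, 1, 0.26, 0.12, 10.5, 0, 1, 0.26, 0.12, 11.5, 0, 1, 0.26, 0.12, 11.6, 0, 1, 0.26, 0.12, 11.6, 0, 1, 0.26, 0.12, 11.6, 0],
)

```text
clock: 4.1
eef_pos: [577.4, 213.3, 74.7]
tcp_rot: [3.141, 0.001, 2.696]
contact_force: [-0.3, 0.2, -0.4]
opening: 1.0
```

```bash
python3 m.py 577.1 212.9 74 155
```

```text
pos [577.4 213.3  74.7] rot [1.7994e+02 6.0000e-02 1.5445e+02] q [ 0.35  0.52  1.77 -0.    0.85 -0.77] F [-0.3  0.2 -0.4] op 1.0 t 4.1
shift cm 0.01 -0.05 0.07 turn -0.5
```

Request:
move_arm(
  targets=[-1, 0, 0, 0, 0, -1, 0, 0, 0, 0, -1, 0, 0, 0, 0, -1, 0, 0, 0, 0, -1, 0, 0, 0, 0, -1, 0, 0, 0, 0, -1, 0, 0, 0, 0, -1, 0, 0, 0, 0],
  squeeze=25,
)

```text
clock: 4.9
eef_pos: [576.7, 212.9, 74.2]
tcp_rot: [-3.141, 0.0, 2.696]
contact_force: [-1.0, -2.2, 5.6]
opening: 0.319
```

```bash
python3 m.py 577.1 212.9 74 155
```

```text
pos [576.7 212.9  74.2] rot [-179.99    0.    154.46] q [ 0.35  0.52  1.77 -0.    0.85 -0.77] F [-1.  -2.2  5.6] op 0.319 t 4.9
shift cm -0.03 0.02 0.02 turn -0.5
```

Request:
move_arm(
  targets=[-1, 0, 0, 0, 5, -1, 0, 0, 0, 10, -1, 0, 0, 0, 15, -1, 0, 0, 0, 20, -1, 0, 0, 0, 25, -1, 0, 0, 0, 30, -1, 0, 0, 0, 35, -1, 0, 0, 0, 40, -1, 0, 0, 0, 45, -1, 0, 0, 0, 45],
)

```text
clock: 5.9
eef_pos: [576.1, 212.4, 74.1]
tcp_rot: [-3.14, 0.001, 1.907]
contact_force: [-4.0, -4.6, 7.7]
opening: 0.319
```

```bash
python3 m.py 577.1 212.9 74 155; python3 - <<'E'
from rig import r
print(r.sense()["wrist_torque"])
E
```

```text
pos [576.1 212.4  74.1] rot [-1.7991e+02  3.0000e-02  1.0929e+02] q [ 0.35  0.52  1.77 -0.    0.85  0.01] F [-4.  -4.6  7.7] op 0.319 t 5.9
shift cm 0.01 0.11 0.01 turn -45.7
[-0.76509484  0.55907529 -0.05460801]
```

Request:
move_arm(
  targets=[-1, 0, 0, 0, 5, -1, 0, 0, 0, 10, -1, 0, 0, 0, 15, -1, 0, 0, 0, 20, -1, 0, 0, 0, 24, -1, 0, 0, 0, 28, -1, 0, 0, 0, 32, -1, 0, 0, 0, 36, -1, 0, 0, 0, 40, -1, 0, 0, 0, 40],
)

```text
clock: 6.9
eef_pos: [575.5, 212.7, 73.7]
tcp_rot: [-3.14, 0.002, 1.21]
contact_force: [-4.7, -2.5, 5.4]
opening: 0.32
```

```bash
python3 m.py 577.1 212.9 74 155; python3 - <<'E'
from rig import r
import cv2
print(r.sense()["wrist_torque"])
f=r.grab_frame("top"); cv2.imwrite("pics/d_t.png",f["img"])
f=r.grab_frame("wrist"); cv2.imwrite("pics/d_w.png",f["img"])
E
```

```text
pos [575.5 212.7  73.7] rot [-1.7989e+02  1.0000e-01  6.9350e+01] q [ 0.35  0.52  1.77 -0.    0.85  0.71] F [-4.7 -2.5  5.4] op 0.32 t 6.9
shift cm 0.07 0.14 -0.03 turn -85.6
[-0.31246639  0.75658332  0.18339341]
```

View pics/d_w.png

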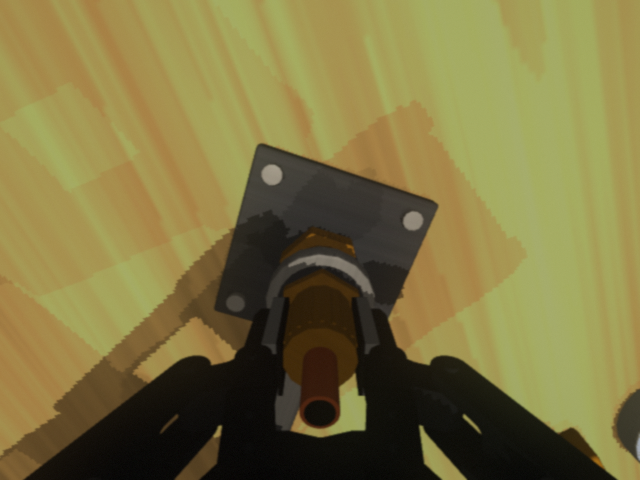

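View pics/d_t.png

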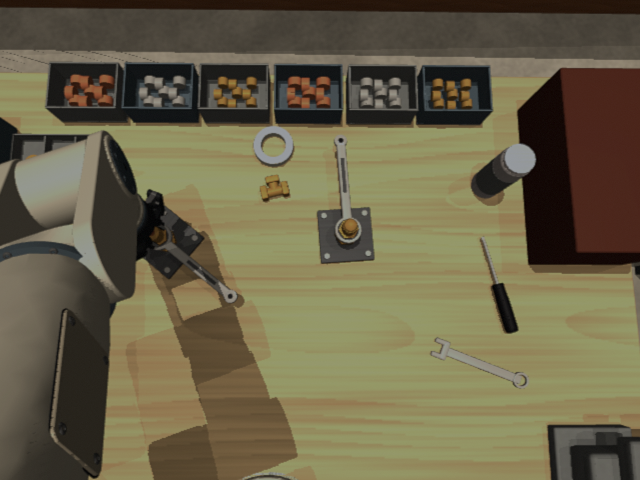

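Request:
move_arm(
  targets=[-1, 0, 0, 0, 4, -1, 0, 0, 0, 8, -1, 0, 0, 0, 12, -1, 0, 0, 0, 15],
)

```text
clock: 7.4
eef_pos: [575.5, 213.0, 73.6]
tcp_rot: [-3.14, 0.002, 0.948]
contact_force: [-4.5, 0.7, 3.7]
opening: 0.32
```

```bash
python3 m.py 577.1 212.9 74 155; python3 - <<'E'
from rig import r
import cv2
print(r.sense()["wrist_torque"])
f=r.grab_frame("wrist"); cv2.imwrite("pics/e_w.png",f["img"])
E
```

```text
pos [575.5 213.   73.6] rot [-1.7991e+02  1.0000e-01  5.4330e+01] q [0.35 0.52 1.77 0.   0.85 0.97] F [-4.5  0.7  3.7] op 0.32 t 7.4
shift cm 0.08 0.13 -0.04 turn -100.7
[-0.01197689  0.721245    0.5318452 ]
```

View pics/e_w.png

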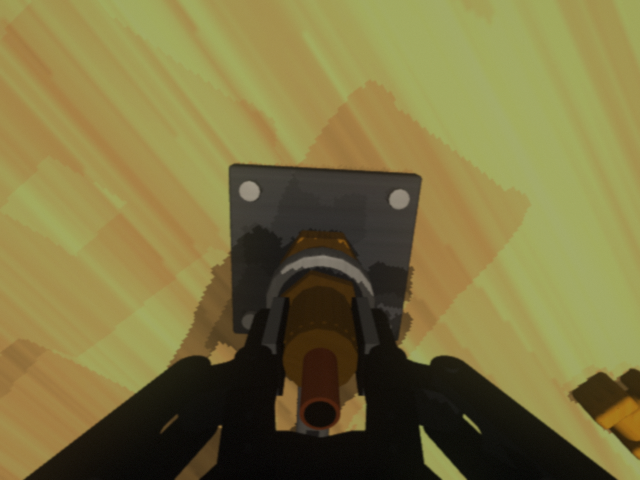

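Request:
move_arm(
  targets=[1, 0, 0, 0, 0, 1, 0, 0, 0, 0, 1, 0, 0, 0, 0, 1, 0, 0, 0, 0, 1, 0, 0, -2, 0, 1, 0, 0, -5, 0, 1, 0, 0, -9, 0, 1, 0, 0, -10, 0, 1, 0, 0, -10, 0, 1, 0, 0, -10, 0],
)

```text
clock: 8.45
eef_pos: [576.2, 212.8, 173.0]
tcp_rot: [-3.141, 0.001, 0.95]
contact_force: [0.0, -0.4, 0.3]
opening: 1.001
```

```bash
python3 m.py 489 104.1 174 231; python3 - <<'E'
from rig import r
import cv2
f=r.grab_frame("wrist"); cv2.imwrite("pics/f_w.png",f["img"])
import pickle; pickle.dump(f,open("f.pkl","wb"))
E
```

```text
pos [576.2 212.8 173. ] rot [-1.7997e+02  4.0000e-02  5.4460e+01] q [0.35 0.4  1.71 0.   1.04 0.97] F [ 0.  -0.4  0.3] op 1.001 t 8.45
shift cm -13.92 -0.78 -0.1 turn -176.5
```

View pics/f_w.png

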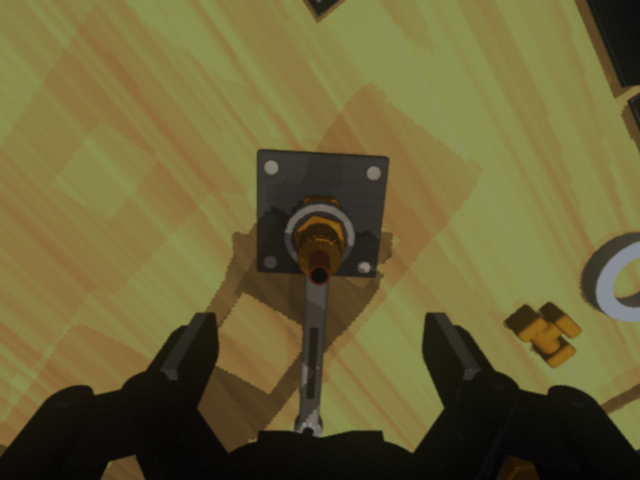

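Request:
move_arm(
  targets=[1, -2, 0, 0, -8, 1, -5, 0, 0, -16, 1, -9, -0.5, 0, -24, 1, -12, -0.8, 0, -32, 1, -13.9, -0.8, 0, -40, 1, -13.9, -0.8, 0, -48, 1, -13.9, -0.8, 0, -56, 1, -13.9, -0.8, 0, -64, 1, -13.9, -0.8, 0, -72, 1, -13.9, -0.8, 0, -80],
)

```text
clock: 9.5
eef_pos: [488.4, 104.3, 172.2]
tcp_rot: [-3.139, -0.002, 2.352]
contact_force: [-0.5, -0.9, -0.1]
opening: 1.0
```

Request:
move_arm(
  targets=[1, 0, 0, 0, -8, 1, 0, 0, 0, -16, 1, 0, 0, 0, -24, 1, 0, 0, 0, -32, 1, 0, 0, 0, -40, 1, 0, 0, 0, -48, 1, 0, 0, 0, -56, 1, 0, 0, 0, -64, 1, 0, 0, 0, -72, 1, 0, 0, 0, -80],
)

```text
clock: 10.5
eef_pos: [488.4, 104.4, 172.2]
tcp_rot: [3.14, -0.003, -2.535]
contact_force: [-0.3, -0.3, -0.1]
opening: 1.003
```

Request:
move_arm(
  targets=[1, 0, 0, 0, -8, 1, 0, 0, 0, -16, 1, 0, 0, 0, -16, 1, 0, 0, 0, -16, 1, 0, 0, 0, -16],
)

```text
clock: 11.0
eef_pos: [489.1, 104.5, 173.3]
tcp_rot: [3.141, -0.001, -2.264]
contact_force: [-0.1, 1.3, -0.9]
opening: 1.003
```

```bash
python3 m.py 489 104.1 42.3 231; python3 - <<'E'
from rig import r
import cv2
f=r.grab_frame("wrist"); cv2.imwrite("pics/g_w.png",f["img"])
for t in ["nut_grip","wrench_grip"]:
    print(t,[(round(d["conf"],2),d["position"]) for d in r.mark_of(f,t)][:3])
import pickle; pickle.dump(f,open("g.pkl","wb"))
E
```

```text
pos [489.1 104.5 173.3] rot [ 1.7996e+02 -5.0000e-02 -1.2973e+02] q [ 0.21  0.23  1.95  0.    0.96 -2.24] F [-0.1  1.3 -0.9] op 1.003 t 11.0
shift cm 0.04 -0.02 13.1 turn -0.7
nut_grip [(0.92, [570.1, 211.4, 90.5])]
wrench_grip [(0.58, [486.2, 105.4, 60.7])]
```

View pics/g_w.png

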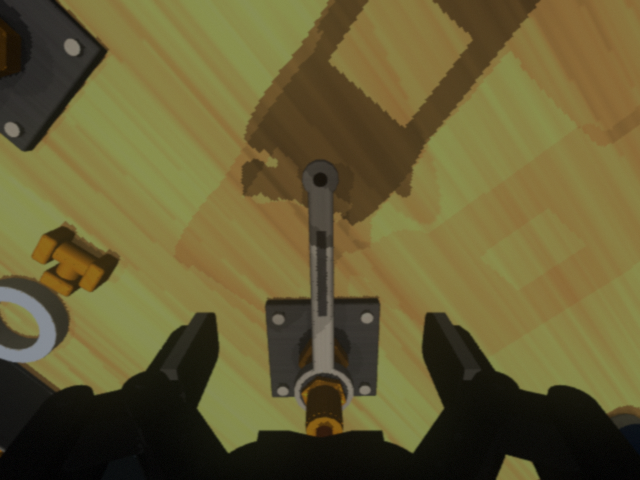

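```bash
cat > p.py <<'E'
import pickle,numpy as np
def px(f,u,v,z):
    K=f["K"];T=f["world_to_cam"]
    d=T[:3,:3].T@np.linalg.inv(K)@[u,v,1]; c=-T[:3,:3].T@T[:3,3]
    return (c+d*(z-c[2])/d[2])
def ang(d): return np.degrees(np.arctan2(d[1],d[0])),np.hypot(d[0],d[1])
E
python3 - <<'E'
from p import *
f=pickle.load(open("g.pkl","rb"))
e=px(f,320,180,67);p=np.mean([px(f,*q,13) for q in [(279,319),(367,318),(364.5,390),(282,391)]],0)
print(e,p,ang(e-p),ang(e-np.array([577.1,212.9,0])))
q=px(f,324,389,67); print(q,ang(e-q))
E
```

```text
[462.634057    71.26400633  67.        ] [577.83094453 215.16957572  13.        ] (np.float64(-128.67738850825256), np.float64(184.33430445470265)) (np.float64(-128.9440992880713), np.float64(182.1076791666127))
[573.19328686 209.99767634  67.        ] (np.float64(-128.55193953770063), np.float64(177.3989134796451))
```

Request:
move_arm(
  targets=[1, 0, 0, 2, -0.7, 1, 0, 0, 5, -0.7, 1, 0, 0, 8, -0.7, 1, 0, 0, 11, -0.7, 1, 0, 0, 12.5, -0.7, 1, 0, 0, 13, -0.7, 1, 0, 0, 13, -0.7, 1, 0, 0, 13, -0.7, 1, 0, 0, 13, -0.7],
)

```text
clock: 12.05
eef_pos: [490.3, 104.8, 44.9]
tcp_rot: [-3.14, 0.001, -2.249]
contact_force: [-0.1, 0.7, -0.7]
opening: 0.999
```

Request:
move_arm(
  targets=[-1, 0, 0, 0, 0, -1, 0, 0, 0, 0, -1, 0, 0, 0, 0, -1, 0, 0, 0, 0, -1, 0, 0, 0, 0, -1, 0, 0, 0, 0, -1, 0, 0, 0, 0, -1, 0, 0, 0, 0],
  squeeze=50,
)

```text
clock: 12.85
eef_pos: [488.8, 105.0, 44.1]
tcp_rot: [3.14, -0.0, -2.249]
contact_force: [-4.6, 3.7, 6.4]
opening: 0.198
```

```bash
python3 m.py 489 104.1 42.3 231
```

```text
pos [488.8 105.   44.1] rot [ 1.7993e+02 -1.0000e-02 -1.2887e+02] q [ 0.21  0.43  2.04  0.    0.67 -2.26] F [-4.6  3.7  6.4] op 0.198 t 12.85
shift cm 0.06 -0.07 0.18 turn 0.1
```

Request:
move_arm(
  targets=[-1, -0.02, 0.73, 0, 3, -1, -0.08, 1.46, 0, 6, -1, -0.17, 2.19, 0, 9, -1, -0.31, 2.91, 0, 12, -1, -0.48, 3.62, 0, 15, -1, -0.68, 4.33, 0, 18, -1, -0.93, 5.02, 0, 21, -1, -1.21, 5.69, 0, 24, -1, -1.53, 6.36, 0, 27, -1, -1.88, 7.0, 0, 30],
)

```text
clock: 13.85
eef_pos: [446.7, 162.1, 44.1]
tcp_rot: [-3.14, -0.001, -2.773]
contact_force: [2.1, -11.9, 5.3]
opening: 0.198
```

```bash
cat > a.py <<'E'
from h import *
s=r.sense(); d=s["eef_pos"][:2]-[577.1,212.9]
print("R",np.hypot(*d),"phi",np.degrees(np.arctan2(d[1],d[0]))%360,"psi",np.degrees(s["tcp_rot"][2])%360,"z",s["eef_pos"][2],s["contact_force"],s["wrist_torque"],s["opening"],s["qpos"].round(2),s["clock"])
E
python3 a.py
```

```text
R 139.9144515152371 phi 201.28070814182948 psi 201.12534182099037 z 44.109743061371745 [  2.11338606 -11.94870108   5.34320076] [-1.69846608 -0.30693164  0.29145965] 0.19828300248653918 [ 0.35  0.4   2.09 -0.    0.65 -1.59] 13.85
```

Request:
move_arm(
  targets=[-1, -0.02, 0.73, 0, 3, -1, -0.08, 1.46, 0, 6, -1, -0.17, 2.19, 0, 9, -1, -0.31, 2.91, 0, 12, -1, -0.48, 3.62, 0, 15, -1, -0.68, 4.33, 0, 18, -1, -0.93, 5.02, 0, 21, -1, -1.21, 5.69, 0, 24, -1, -1.53, 6.36, 0, 27, -1, -1.88, 7.0, 0, 30],
)

```text
clock: 14.85
eef_pos: [438.4, 233.8, 44.1]
tcp_rot: [-3.139, -0.001, 2.986]
contact_force: [0.1, -11.6, 9.4]
opening: 0.201
```

```bash
python3 a.py
```

```text
R 140.31047435134974 phi 171.42538272419415 psi 171.1079359834675 z 44.08071792161335 [  0.08532453 -11.64440283   9.3728158 ] [-1.74249088  0.02223319  0.19891815] 0.20057196470675875 [ 0.49  0.43  2.04 -0.    0.67 -0.93] 14.85
```

Request:
move_arm(
  targets=[-1, -0.02, 0.73, 0, 3, -1, -0.08, 1.46, 0, 6, -1, -0.17, 2.19, 0, 9, -1, -0.31, 2.91, 0, 12, -1, -0.48, 3.62, 0, 15, -1, -0.68, 4.33, 0, 18, -1, -0.93, 5.02, 0, 21, -1, -1.21, 5.69, 0, 24, -1, -1.32, 5.93, 0, 25, -1, -1.32, 5.93, 0, 25],
)

```text
clock: 15.85
eef_pos: [460.2, 290.4, 44.1]
tcp_rot: [-3.138, -0.0, 2.551]
contact_force: [-3.0, -7.2, 10.7]
opening: 0.2
```

```bash
python3 a.py; python3 - <<'E'
from rig import r
import cv2,pickle
f=r.grab_frame("wrist"); cv2.imwrite("pics/i_w.png",f["img"]);pickle.dump(f,open("i.pkl","wb"))
f=r.grab_frame("top"); cv2.imwrite("pics/i_t.png",f["img"])
E
```

```text
R 140.25992457674954 phi 146.45459382546537 psi 146.15632288543813 z 44.07097715394639 [-3.00337796 -7.22996731 10.67671546] [-1.28608948  0.42717204  0.04279401] 0.19977692201997618 [ 0.56  0.48  1.94 -0.    0.72 -0.42] 15.85
```

View pics/i_w.png

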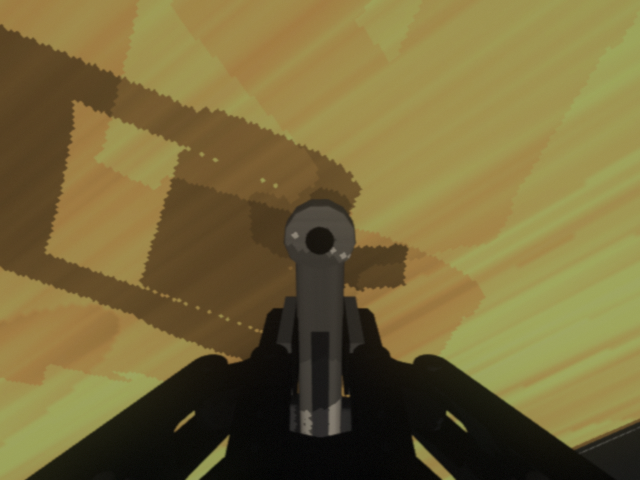

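```bash
python3 - <<'E'
from p import *
f=pickle.load(open("i.pkl","rb"))
e=px(f,320,240,67); print(e,ang(e-np.array([577.1,212.9,0])))
E
```

```text
[425.08857568 314.04848997  67.        ] (np.float64(146.36018279545502), np.float64(182.5883078068879))
```

Request:
move_arm(
  targets=[-1, -0.01, 0.49, 0, 2, -1, -0.04, 0.98, 0, 4, -1, -0.06, 1.27, 0, 5.2, -1, -0.06, 1.27, 0, 5.2, -1, -0.06, 1.27, 0, 5.2],
)

```text
clock: 16.45
eef_pos: [467.6, 300.5, 44.1]
tcp_rot: [-3.138, -0.0, 2.461]
contact_force: [-3.3, -9.0, 12.5]
opening: 0.198
```

```bash
python3 a.py; python3 - <<'E'
from rig import r
import cv2,pickle
f=r.grab_frame("wrist"); cv2.imwrite("pics/j_w.png",f["img"]);pickle.dump(f,open("j.pkl","wb"))
from p import *
import numpy as np
for v in (239,240,241):
  for u in (319,320,321): print(u,v,ang(px(f,u,v,67)-np.array([577.1,212.9,0])))
cv2.imwrite("pics/j_z.png",cv2.resize(f["img"][190:290,260:380],None,fx=6,fy=6))
E
```

```text
R 140.22847073405964 phi 141.3597407451461 psi 140.9808134836213 z 44.07092055000018 [-3.25617234 -9.04120257 12.50638715] [-1.20693213  0.55247081  0.04803925] 0.1976955492806012 [ 0.57  0.5   1.91 -0.    0.74 -0.32] 16.45
319 239 (np.float64(141.32746831497312), np.float64(182.92257618585793))
320 239 (np.float64(141.2181399990637), np.float64(182.9217387309529))
321 239 (np.float64(141.10881344908674), np.float64(182.9215672943197))
319 240 (np.float64(141.32811391076845), np.float64(182.55339533696048))
320 240 (np.float64(141.2184595247583), np.float64(182.55255814064975))
321 240 (np.float64(141.1088069128892), np.float64(182.55238958901913))
319 241 (np.float64(141.3287633690081), np.float64(182.18350633228837))
320 241 (np.float64(141.2187809620966), np.float64(182.18266938513355))
321 241 (np.float64(141.10880033758755), np.float64(182.18250372601193))
```

View pics/j_z.png

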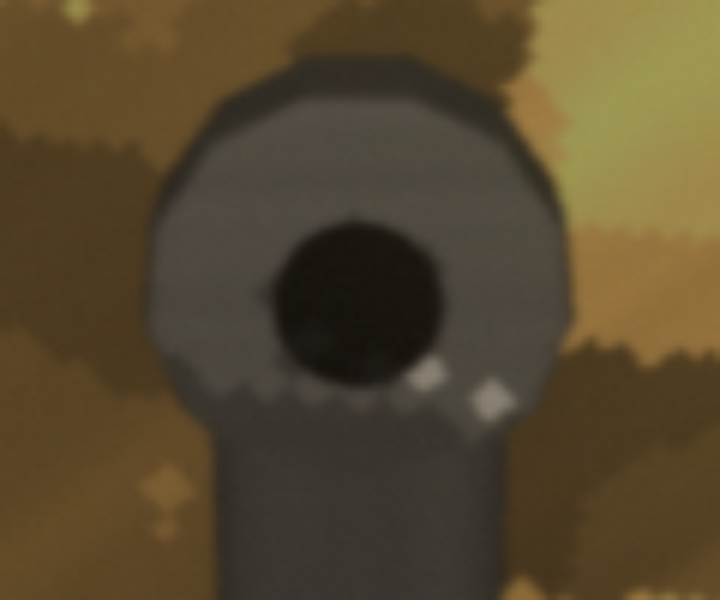

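Request:
move_arm(
  targets=[1, 0, 0, 0, 0, 1, 0, 0, 0, 0, 1, 0, 0, 0, 0, 1, 0, 0, 0, 0, 1, 0, 0, -2, 0, 1, 0, 0, -5, 0, 1, 0, 0, -9, 0, 1, 0, 0, -13, 0, 1, 0, 0, -17, 0, 1, 0, 0, -17, 0],
)

```text
clock: 17.5
eef_pos: [471.4, 303.8, 219.5]
tcp_rot: [3.133, 0.003, 2.46]
contact_force: [0.5, 0.6, -0.2]
opening: 1.0
```

Request:
move_arm(
  targets=[1, -3, 0, 0, 0, 1, -3, 0, 0, 0, 1, -3, 0, 0, 0, 1, -3, 0, 0, 0, 1, -3, 0, 0, 0],
)

```text
clock: 18.0
eef_pos: [491.4, 283.4, 213.4]
tcp_rot: [-3.141, -0.0, 2.461]
contact_force: [0.0, -0.2, 0.1]
opening: 1.002
```

```bash
python3 a.py; python3 - <<'E'
from rig import r
import cv2,pickle
f=r.grab_frame("wrist"); cv2.imwrite("pics/k_w.png",f["img"]);pickle.dump(f,open("k.pkl","wb"))
f=r.grab_frame("scene"); cv2.imwrite("pics/k_s.png",f["img"])
E
```

```text
R 110.97161262667731 phi 140.56745886000607 psi 140.97944850195285 z 213.43553655689547 [ 0.02617252 -0.16218129  0.13615183] [-0.02119725 -0.03795835 -0.00439478] 1.0018204274710067 [ 0.52  0.28  1.78  0.    1.08 -0.37] 18.0
```

View pics/k_w.png

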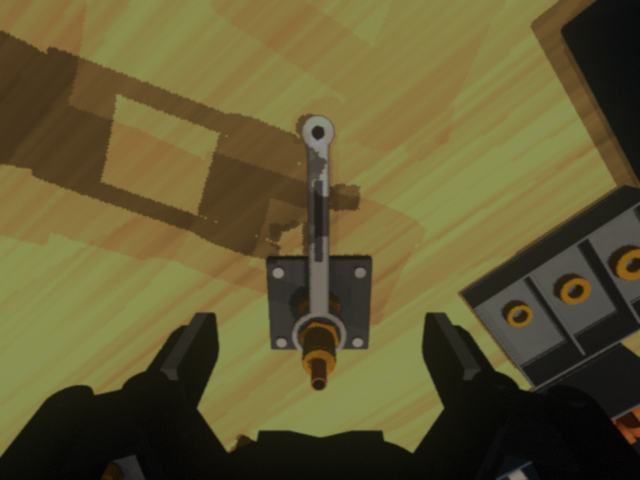

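View pics/k_s.png

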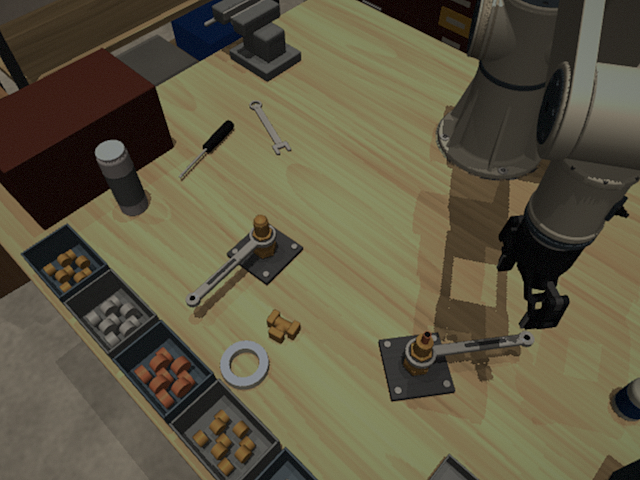

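```bash
python3 - <<'E'
from p import *
f=pickle.load(open("k.pkl","rb"))
e=px(f,318,131.5,67); print(e,ang(e-np.array([577.1,212.9,0])))
p=np.mean([px(f,*q,13) for q in [(278,272),(361,272),(358,342.5),(281,343)]],0);print(p,ang(e-p))
b=px(f,278,272,13)-px(f,361,272,13);print("plate edge",ang(b))
g=pickle.load(open("g.pkl","rb"));b=px(g,279,319,13)-px(g,367,318,13);print("plate edge g",ang(b))
E
```

```text
[434.53601029 327.38821306  67.        ] (np.float64(141.23325619560222), np.float64(182.844311073823))
[578.56521095 212.19093601  13.        ] (np.float64(141.34651924342916), np.float64(184.43108003866033))
plate edge (np.float64(-128.92295693473744), np.float64(85.90528835650417))
plate edge g (np.float64(-38.92203831057015), np.float64(84.27589247307978))
```

```bash
python3 -c "
from rig import r
print(r.sign_off())"
```

```text
the job is handed in; nothing more can be done
None
```

The job is done and handed in at about 18 s of the 51 s. No verdict was reported.

- **Nut:** I gripped it at 25 N and turned it 100° clockwise. The most it could have needed was 74.5°. The wrist torque rose from about 0 to 0.53 N m over the last part, which means the nut had reached its stop and the fingers were slipping on it. I read finger-tightness from that torque and the turn angle only, since I had no direct view of the nut's angle. Before and after, the camera put the wrench handle at the same angle (about -128.9°), so it was not dragged along. Then I let go.
- **Wrench:** I gripped the handle 140 mm from the axis and swung it clockwise along the arc. The force stayed at about 12–16 N. After release the camera put the swing at about 89.8°, and the gripper's own position gave about 89.4°. The small gap between the two is within the calibration error.
- **Last checks:** The gripper was open and about 210 mm above the bench, touching nothing (contact force about 0). The capped fitting and its wrench looked unchanged in the scene picture, and no check failed.

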